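Refit the return spring on the meter sealing press

ROBOT

A 6-joint arm with a two-finger parallel gripper is mounted at the origin on the work surface. World frame = base frame: x ahead of the robot, y to its left, z up, the work surface at z = 0. Lengths are in mm, angles in degrees, forces in N, time in s.
With the tool pointing down it reaches from about 300 to 850 mm from the base axis. Payload 4.2 kg.
Tool frame: the origin (TCP) lies midway between the tips of the shut fingers; the grasp point (between the pads) lies 19 mm behind it; z points along the fingers, y is the line along which they close (so a half turn about z gives the same grasp; the last joint's range is limited). The gripper opens to 91 mm and grips with 3 to 60 N. Pads are 32 mm wide; open, the fingers measure 118 mm over their backs; the gripper's body (76 mm by 178 mm) begins 60 mm behind the grasp point.
Start: joints at [-69.958, 18.312, 89.639, -0, 72.044, -1.146], TCP at [207.826, -536.145, 213.976] pointing down, gripper open.
Joint ranges: [-177.97, 177.97], [-48.28, 115.42], [12.27, 149.76], [-77.06, 257.06], [2.81, 150.46], [-146.56, 146.56]. Speed limits (degrees/s): [147.25, 147.25, 180, 180, 180, 180].

INTERFACE

Orientations are given as [roll, pitch, yaw] about the fixed x, y, z axes, in that order (R = Rz(yaw) Ry(pitch) Rx(roll)).
In Python, from workcell import env gives the robot as it stands.
- The arm moves only by the shell command python3 -m jog 'ROWS' [FORCE]. ROWS is a JSON object of lists of equal length, an entry for each row: "jaw": the finger opening in mm, from 0 to 91.2; "slide": the shift along the tool's x, y, z in units of 30 mm (1.0 is 30 mm), a list of three; "spin": the turn about the tool's z in units of 8 degrees (1.0 is 8 degrees). In form: {"jaw": [jaw, ...], "slide": [[dx, dy, dz], ...], "spin": [spin, ...]}. A call has 1 to 10 rows; each row shifts and turns the commanded pose from where the row before left it, along the tool's axes as they then stand; what a row does not reach is not made up. A row lasts 1/10 s, in which the tool goes at most 50 mm and 8.59 degrees, less where a joint would pass 70% of its speed; a pose out of reach is approached as far as the arm can. A call is refused whole if a number of a shift passes 1 or a number of a turn 1, either way. A call with a gripper value outside its range is refused whole. The fingers move at their own pace and stop on an object; FORCE is the grip in N (left out, the last holds). Time passes only in rows, so rows that do not move let the fingers close. It gives the time, the measured TCP pose, the force, the opening and the grip force at its end, in the units of the state.
- env.state(): the state, without advancing time (a new reading comes with each control period).
- env.grab_frame(name): name is "scene" or "side" or "wrist"; returns the picture (480x640x3 uint8, red, green, blue); there is no depth.
- env.camera_model(name): a dict with "fx", "fy", "cx", "cy" (pixels), "camera_from_world" (4x4, takes a point from world to camera coordinates). Camera axes: x right, y up, looking along -z (the intrinsics and any distortion apply to the point x, -y, -z); pixel columns grow to the right and rows downward; lengths in mm; the calibration is good to about 2 mm. A picture is of the moment at which its call begins: read the wrist's pose just before it. camera_model takes no time and is no camera call; for the wrist camera it gives the pose at the moment of the call.
- env.job_done(): hands the job in; it is judged then, once.
The state is a dict: "time_s": time; "qpos": joint angles; "qvel": joint speeds; "effort": joint torques, N m; "ee_pos": TCP position; "ee_rot": TCP orientation; "force": force on the tool from outside, world axes, zero at the start; "torque": the same for the moment, N m; "gripper_width": finger opening in mm; "gripper_force": force on a finger pad.
Only numpy, scipy, OpenCV 4.12 (cv2) and the standard library are available. Lean on these libraries where they do the work, as an engineer would, in place of code of your own. Each camera call takes 0.05 s, during which the arm holds its last target. There are 200 camera calls.

TASK

Take the tension spring with the yellow grip tab from the wooden rack. Hook its downward pin into the hole of the dark steel block on the green press bed, then stretch the spring and drop its eye over the brass post at the other end of the bed. Leave it stretched between hole and post, with the eye down on the grey shoulder, and let go.

Things in the scene. Friction and masses are not known exactly. Their poses are not given: they have to be found in the camera images.
- spring: Yellow-tabbed tension spring, 100 g, level in a rack, coil axis 47 mm above the table (80 mm from a copper one with blue tab: not wanted). Origin: tail end of the coil axis, above the 8 mm pin whose tip hangs 40 mm below it. x runs along the coil to the eye, z up. 14 mm coil at x 12 to 88 mm, yellow grip tab centred at x 100 (24 long, 12 wide in y, from 7 below to 28 mm above the axis).
- spring_eye (a point): Centre of the spring's eye: flat wire ring, bore 28, outside 40, 6 mm thick, on the coil axis, 142 mm from the pin unstretched, always 42 mm beyond the tab's centre. Tab and eye are one piece that slides out along x, up to 50 mm, pull 1.3 N + 0.11 N/mm. The spring does not bend: carry it by the tab alone, gripped about 18 mm above the axis.
- anchor_hole (a point): Centre of the mouth of the upright round hole, 26 mm wide, 38 mm deep, in the dark steel block on the green press bed (fixed), 48 mm above the table. x points level to the post, z up. The block's flat top is 44 mm wide and ends 32 mm from the hole towards the post. With the coil axis 20 to 28 mm above this mouth the pin is hooked and the eye still clears the post.
- post_top (a point): Top of the upright brass post, 8 mm thick, 175 mm from the hole along x (same axes as the hole), 66.5 mm above the table. It stands 14 mm above a round grey shoulder 36 mm wide. With the eye down on this shoulder the coil axis is 55.5 mm above the table, 7.5 mm above the hole's mouth, and the coil just clears the block.

How it is judged:
By the outcome, as a careful person would: the job done as asked, in the order asked, and still so for the second after the job is handed in, with the robot touching nothing.
It also fails if it takes over 38 s, if anything falls off the work surface, if the arm or the gripper's body presses on something with over 40 N, if the wrist force passes 120 N, or if a joint passes its speed limit or range.

## Working session

There is one attempt and no reset: what is moved stays moved. The work goes in short steps, Python scripts to look and compute and a shell command to move; the robot and the scene stay as the last step left them, time stands still between calls to the robot, and variables do not carry over. Pictures are saved under pics/ and viewed, at most 13 in all, crops included, and the job is handed in when it is done.

```bash
mkdir -p pics; ls
cat > h.py <<'E'
import numpy as np, cv2
from workcell import env
def snap(n,fn):
    m=env.camera_model(n); im=env.grab_frame(n); cv2.imwrite(fn,im[:,:,::-1]); return im,m
def ray(m,u,v):
    T=np.array(m["camera_from_world"]); d=np.array([(u-m["cx"])/m["fx"],-(v-m["cy"])/m["fy"],-1])
    R=T[:3,:3]; return -R.T@T[:3,3], R.T@d
def onz(m,u,v,z):
    o,d=ray(m,u,v); return o+d*(z-o[2])/d[2]
def proj(m,p):
    c=np.array(m["camera_from_world"])@np.r_[p,1]; return m["cx"]+m["fx"]*c[0]/-c[2], m["cy"]-m["fy"]*c[1]/-c[2]
E
python3 - <<'E'
from h import *
s=env.state(); print(s)
for n in("scene","side","wrist"):
    im,m=snap(n,f"pics/{n}0.png"); print(n,{k:(np.round(v,3).tolist()) for k,v in m.items() if not isinstance(v,str)})
E
```

```text
pics
{'time_s': 0.0, 'qpos': array([-6.99584681e+01,  1.83511115e+01,  8.97078951e+01, -1.32425696e-03,
        7.20413259e+01, -1.14483065e+00]), 'qvel': array([-0.07783094,  0.02184321,  0.03906727,  0.02977479,  0.13458082,
       -0.01314488]), 'effort': array([ 1.31067907e-03, -4.12454760e+01, -2.31971633e+01,  7.29141897e-02,
        4.56155010e-02, -1.34737538e-04]), 'ee_pos': array([ 207.63734215, -535.65942047,  213.1154821 ]), 'ee_rot': array([-1.79899662e+02, -7.45846992e-04,  2.11867713e+01]), 'force': array([ 0.02264866, -0.46470861,  0.46545394]), 'torque': array([0.00647706, 0.01507642, 0.0178438 ]), 'gripper_force': 0.0, 'gripper_width': 90.95421376719824}
scene {'fx': 495.783, 'fy': 495.783, 'cx': 314.053, 'cy': 237.921, 'camera_from_world': [[0.865, 0.502, 0.013, -474.957], [-0.345, 0.577, 0.74, 113.62], [0.364, -0.645, 0.672, -1164.8], [0.0, 0.0, 0.0, 1.0]]}
side {'fx': 461.68, 'fy': 461.68, 'cx': 324.107, 'cy': 243.887, 'camera_from_world': [[0.8, -0.6, -0.008, -424.449], [0.407, 0.533, 0.742, -304.296], [-0.441, -0.597, 0.67, -505.201], [0.0, 0.0, 0.0, 1.0]]}
wrist {'fx': 334.66, 'fy': 334.66, 'cx': 319.095, 'cy': 232.049, 'camera_from_world': [[0.361, -0.932, -0.001, -573.579], [0.899, 0.349, -0.263, 29.948], [0.246, 0.094, 0.965, -391.51], [0.0, 0.0, 0.0, 1.0]]}
```

View pics/scene0.png

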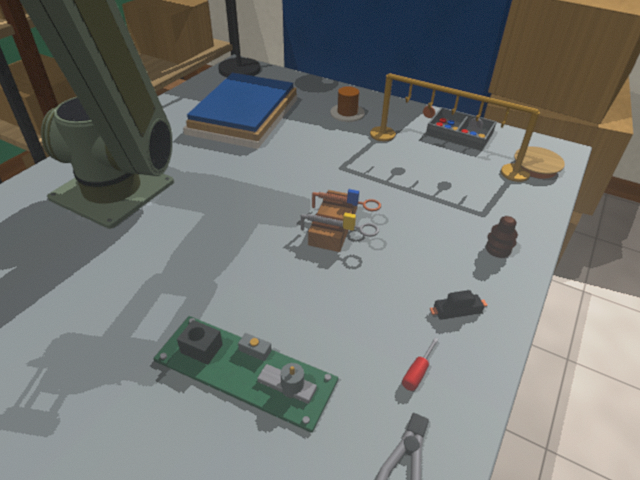

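View pics/side0.png

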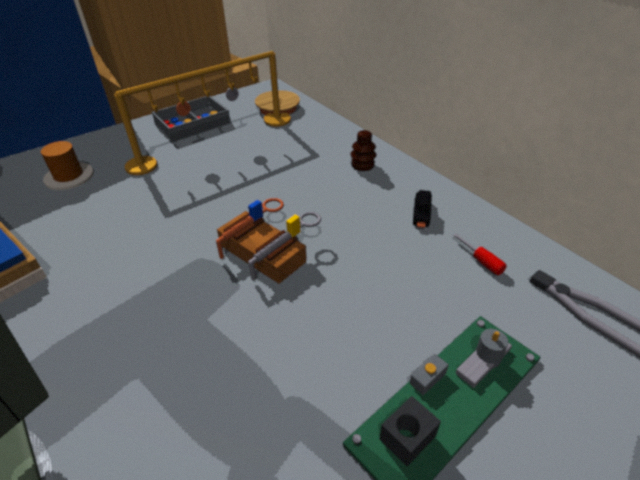

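Scene view: the yellow tab is at about (349,221), its eye at (370,230), the hole at (197,333) and the post at (291,370). In the side view the tab is at (293,225), the eye at (311,219), the hole at (409,424) and the post at (496,337). I'll crop these for precise pixels.

Run:
```python
from h import *
a=cv2.imread("pics/scene0.png");b=cv2.imread("pics/side0.png")
def c(im,x,y,w,h): return cv2.resize(im[y:y+h,x:x+w],(400,300),interpolation=cv2.INTER_CUBIC)
# each scale: 400/w
g=np.vstack([np.hstack([c(a,290,180,100,75),c(b,240,190,100,75)]),np.hstack([c(a,160,310,160,120),c(b,370,320,160,120)])])
cv2.imwrite("pics/crop0.png",g)
for im,n in((a,"scene"),(b,"side")):
    h=cv2.cvtColor(im,cv2.COLOR_BGR2HSV)
    m=cv2.inRange(h,(22,150,90),(35,255,255)); k,l,s,ce=cv2.connectedComponentsWithStats(m)
    print(n,[(s[i].tolist(),ce[i].round(1).tolist()) for i in range(1,k) if s[i,4]>8])
```

```text
scene [([344, 213, 11, 6, 45], [349.2, 215.0])]
side [([287, 215, 13, 21, 184], [292.9, 224.3])]
```

View pics/crop0.png

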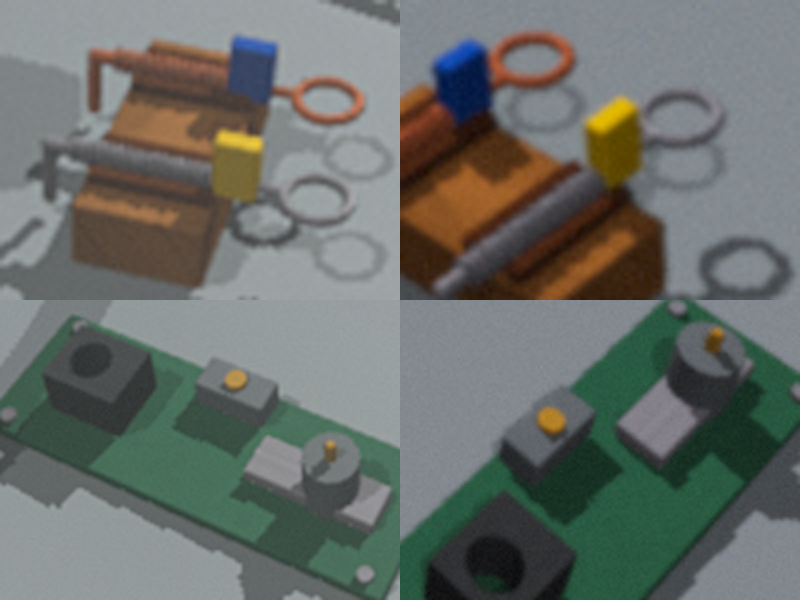

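The crop is clear: eye ring, tail, tab, hole, and post top are all visible. The button block stands beside the line. Next I'll triangulate.

Run:
```python
from h import *
A=env.camera_model("scene");B=env.camera_model("side")
def P(a,b,z): 
    pa,pb=onz(A,*a,z),onz(B,*b,z); print("  ",pa.round(1),pb.round(1)); return (pa+pb)/2
print("eye");e=P((369,229.6),(310.3,219),47)
print("tab mid");t=P((349.3,221.5),(293.2,225.3),47+10.5)
print("tail");tl=P((304,217.3),(251,260.5),47)
print("hole");h=P((196.6,333.8),(407.4,425.8),48)
print("post");p=P((291.8,367),(496.2,332.2),66.5)
print("button");P((254,341.5),(430.5,367.5),45)
ang=lambda d:np.degrees(np.arctan2(d[1],d[0]))
print("eye-tail",np.linalg.norm(e-tl),ang(e-tl),"eye-tab",np.linalg.norm((e-t)[:2]),ang(e-t))
print("post-hole",np.linalg.norm((p-h)[:2]),ang(p-h))
print(e,t,tl,h,p)
```

```text
eye
   [600.3 131.3  47. ] [598.7 130.7  47. ]
tab mid
   [559.8 121.9  57.5] [558.3 123.9  57.5]
tail
   [468.1  97.   47. ] [462.  102.8  47. ]
hole
   [ 470.9 -245.6   48. ] [ 466.6 -245.9   48. ]
post
   [ 643.2 -230.1   66.5] [ 641.6 -229.6   66.5]
button
   [ 558.1 -209.    45. ] [ 546.5 -207.    45. ]
eye-tail 137.9993339119476 13.034713009034101 eye-tab 41.243335095081676 11.31124968023141
post-hole 174.33512034662476 5.238290764850343
[599.48446448 130.99706211  47.        ] [559.04223304 122.90764888  57.5       ] [465.04087688  99.87250725  47.        ] [ 468.78921633 -245.75738667   48.        ] [ 642.39624461 -229.84091979   66.5       ]
```

```bash
python3 -m jog '{"jaw":[50,50,50,50,50,50,50,50,50,50],"slide":[[0,0,0],[0,0,0],[0.8,-0.94,0],[0.8,-0.94,0],[0.8,-0.94,0],[0.8,-0.94,0],[0.8,-0.94,0],[0.8,-0.94,0],[0.8,-0.94,0],[0.8,-0.94,0]],"spin":[0.5,0.55,0,0,0,0,0,0,0,0]}' 25
python3 -m jog '{"jaw":[50,50,50,50,50,50,50,50,50,50],"slide":[[0.8,-0.94,0],[0.8,-0.94,0],[0.8,-0.94,0],[0.8,-0.94,0],[0.8,-0.94,0],[0.8,-0.94,0],[0.8,-0.94,0],[0.8,-0.94,0],[0,0,0],[0,0,0]],"spin":[0,0,0,0,0,0,0,0,0,0]}'
```

```text
time_s: 1.15
ee_pos: [345.4, -272.2, 213.8]
ee_rot: [-180.0, 0.0, 12.8]
force: [1.3, -0.3, -0.3]
gripper_width: 49.7
gripper_force: 0.0
time_s: 2.15
ee_pos: [482.2, -10.8, 213.5]
ee_rot: [180.0, 0.1, 12.9]
force: [-0.8, -0.1, -0.5]
gripper_width: 50.1
gripper_force: 0.0
```

```bash
python3 -m jog '{"jaw":[50,50,50,50,50,50],"slide":[[0.7,-0.94,0],[0.7,-0.94,0],[0.7,-0.94,0],[0.7,-0.94,0],[0,0,0],[0,0,0]],"spin":[0,0,0,0,0,0]}'
python3 - <<'E'
from h import *
print(env.state()["ee_pos"],env.state()["ee_rot"])
im,m=snap("wrist","pics/w1.png")
for p in [(599.5,131,47),(558.5,121.7,75),(465,100,47)]: print(proj(m,np.array(p)))
E
```

```text
time_s: 2.75
ee_pos: [538.9, 116.5, 213.6]
ee_rot: [180.0, 0.1, 12.8]
force: [-0.2, -0.3, 0.6]
gripper_width: 50.3
gripper_force: 0.0
[538.94137058 116.47626823 213.5654286 ] [1.79952931e+02 8.35633926e-02 1.27827440e+01]
(np.float64(318.7925615467847), np.float64(152.7930186376605))
(np.float64(318.81790113299445), np.float64(199.9930114635144))
(np.float64(319.2765613895218), np.float64(282.52165833861335))
```

View pics/w1.png

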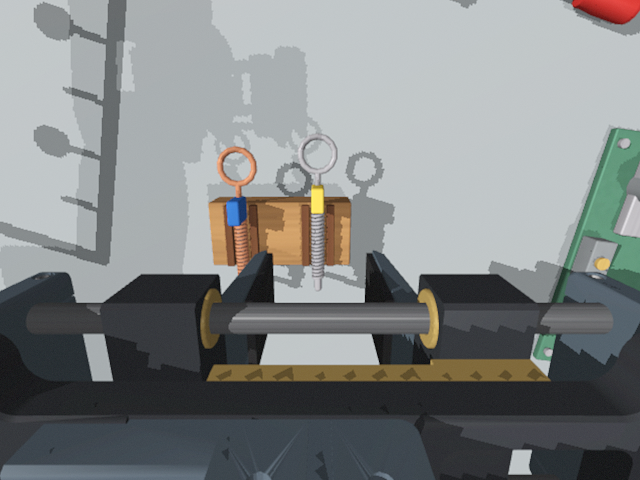

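The wrist view shows the spring aligned with the tool axis: eye at (318,153), tab at (318,199), tail at (318,289). Next is the descent over the tab.

```bash
python3 -m jog '{"jaw":[50,50,50,50,50,50,50,50],"slide":[[0.37,-0.02,1],[0.37,0,1],[0,0,1],[0,0,0.9],[0,0,0.6],[0,0,0.4],[0,0,0],[0,0,0]],"spin":[0,0,0,0,0,0,0,0]}'
python3 - <<'E'
from h import *
im,m=snap("wrist","pics/w2.png"); print(env.state()["ee_pos"])
b,_=snap("side","pics/s2.png"); a,_=snap("scene","pics/a2.png")
g=np.hstack([cv2.resize(im[:,:,::-1][100:400,120:520],(400,300)),cv2.resize(b[:,:,::-1][130:280,200:400],(400,300))])
cv2.imwrite("pics/g2.png",g)
E
```

```text
time_s: 3.6
ee_pos: [561.3, 122.3, 67.7]
ee_rot: [180.0, -0.1, 12.7]
force: [0.2, -0.3, -0.2]
gripper_width: 50.2
gripper_force: 0.0
[561.68218378 122.57022159  68.1255709 ]
```

View pics/g2.png

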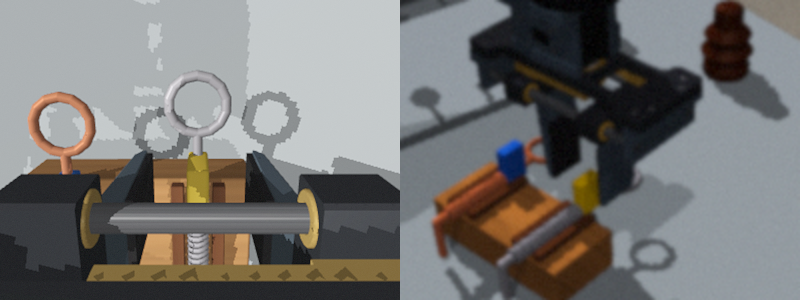

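The tab sits centred between the fingers, and they clear the copper spring. I'll lower 20 mm and grip.

```bash
python3 -m jog '{"jaw":[50,50,50,30,20,10,5,5,5,5],"slide":[[0,0,0.4],[0,0,0.27],[0,0,0],[0,0,0],[0,0,0],[0,0,0],[0,0,0],[0,0,0],[0,0,0],[0,0,0]],"spin":[0,0,0,0,0,0,0,0,0,0]}' 35
```

```text
time_s: 4.75
ee_pos: [561.9, 123.1, 48.2]
ee_rot: [180.0, -0.2, 12.8]
force: [-0.1, -0.2, 6.5]
gripper_width: 11.9
gripper_force: 36.6
```

```bash
python3 -m jog '{"jaw":[5,5,5,5,5,5,5,5,5],"slide":[[0,0,-0.3],[0,0,-0.5],[0,0,-0.7],[0,0,-0.7],[0,0,-0.7],[0,0,-0.6],[0,0,-0.3],[0,0,0],[0,0,0]],"spin":[0,0,0,0,0,0,0,0,0]}'
python3 - <<'E'
from h import *
print(env.state()["ee_pos"],env.state()["ee_rot"])
im,m=snap("wrist","pics/w3.png");b,n=snap("side","pics/s3.png"); a,_=snap("scene","pics/a3.png")
g=np.hstack([cv2.resize(im[:,:,::-1][100:400,120:520],(400,300)),cv2.resize(b[:,:,::-1][80:230,200:400],(400,300))])
g=np.vstack([g,np.hstack([cv2.resize(a[:,:,::-1][100:250,270:470],(400,300)),np.zeros((300,400,3),np.uint8)])])
cv2.imwrite("pics/g3.png",g)
E
```

```text
time_s: 5.65
ee_pos: [560.4, 122.8, 160.2]
ee_rot: [180.0, 0.1, 12.8]
force: [-0.2, 0.5, -1.7]
gripper_width: 11.9
gripper_force: 35.0
[560.35228597 122.81585263 160.19503885] [1.79995501e+02 7.21588371e-02 1.27887430e+01]
```

View pics/g3.png

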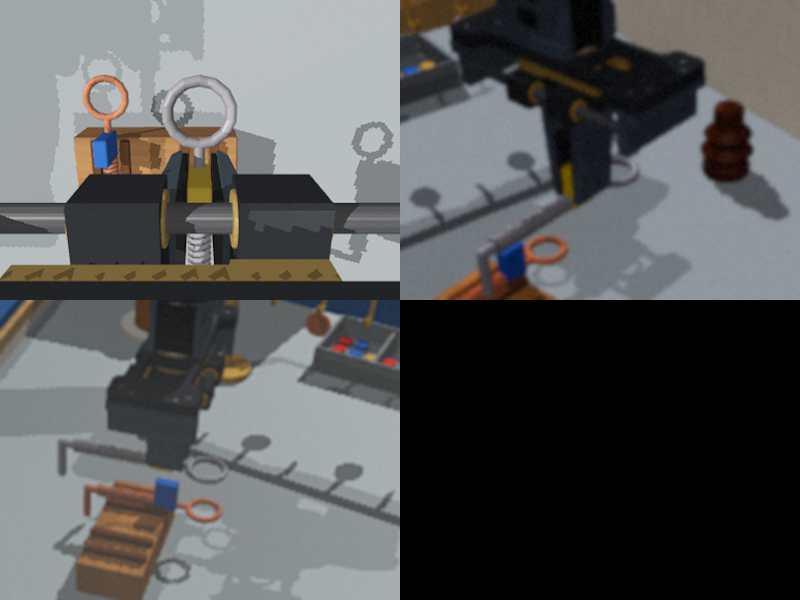

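The spring is held: wrist-view eye at (319,212), side tail (242,204), eye (311,165), scene tail (301,172), eye (374,184). I'll triangulate for tilt and offsets relative to the tool.

```bash
cat >> h.py <<'E'
def tri(*rs):
    M=np.zeros((3,3));v=np.zeros(3)
    for o,d in rs:
        d=d/np.linalg.norm(d);Q=np.eye(3)-np.outer(d,d);M+=Q;v+=Q@o
    return np.linalg.solve(M,v)
E
python3 - <<'E'
from h import *
from scipy.spatial.transform import Rotation as R
A=env.camera_model("scene");B=env.camera_model("side");W=env.camera_model("wrist");s=env.state()
Rt=R.from_euler("xyz",s["ee_rot"],degrees=True)
f=lambda p:(p.round(1),Rt.inv().apply(p-s["ee_pos"]).round(1))
e=tri(ray(A,374,184),ray(B,311,165),ray(W,319,212)); t=tri(ray(A,301,172),ray(B,242.5,204.5)); q=tri(ray(A,301,186.5),ray(B,243.5,226))
for x in(e,t,q):print(*f(x))
print("exp eye z", s["ee_pos"][2]-1.2)
E
```

```text
[599.7 130.2 159.6] [40.1  1.5 -0. ]
[461.4  98.6 159.2] [-101.7    1.7    0.7]
[458.7 101.9 120. ] [-103.6   -2.1   39.9]
exp eye z 158.46565021784727
```

The spring is level, the pin is at tool x ≈ −102 and the eye at +40. I'll turn to yaw 5.2° and carry it over the bed.

```bash
python3 -m jog '{"jaw":[5,5,5,5,5,5,5,5,5,5],"slide":[[0,0,0],[0,0,0],[-0.05,0.4,0],[-0.06,0.8,0],[-0.06,0.9,0],[-0.06,0.9,0],[-0.06,0.9,0],[-0.06,0.9,0],[-0.06,0.9,0],[-0.06,0.9,0]],"spin":[0.45,0.5,0,0,0,0,0,0,0,0]}'
python3 -m jog '{"jaw":[5,5,5,5,5,5,5,5,5,5],"slide":[[-0.06,0.9,0],[-0.06,0.9,0],[-0.06,0.9,0],[-0.06,0.9,0],[-0.06,0.9,0],[-0.06,0.6,0],[-0.05,0.25,0],[0,0,0],[0,0,0],[0,0,0]],"spin":[0,0,0,0,0,0,0,0,0,0]}'
python3 - <<'E'
from h import *
im,m=snap("wrist","pics/w4.png");b,n=snap("side","pics/s4.png"); a,_=snap("scene","pics/a4.png")
r=lambda x:cv2.resize(x[:,:,::-1],(400,300),interpolation=cv2.INTER_CUBIC)
g=np.vstack([np.hstack([r(im[90:390,120:520]),r(b[300:450,370:570])]),np.hstack([r(a[260:410,150:350]),r(a[290:365,150:250])])])
cv2.imwrite("pics/g4.png",g); print(env.state())
E
```

```text
time_s: 6.8
ee_pos: [564.1, -77.4, 160.3]
ee_rot: [180.0, 0.1, 5.3]
force: [-0.0, -0.7, -1.4]
gripper_width: 11.7
gripper_force: 35.0
time_s: 7.8
ee_pos: [567.0, -235.4, 160.9]
ee_rot: [-180.0, 0.0, 5.3]
force: [-0.3, 0.3, -1.3]
gripper_width: 11.5
gripper_force: 35.0
{'time_s': 7.95, 'qpos': array([-2.36343603e+01,  2.38569027e+01,  8.89474512e+01,  5.07852586e-03,
        6.71889871e+01,  6.11057895e+01]), 'qvel': array([-0.21152899,  0.08493561, -0.11866378, -0.07898472,  0.07360726,
        0.00501853]), 'effort': array([-5.54073171e-02, -4.61812699e+01, -2.27698606e+01,  4.74153087e-02,
       -1.88643479e-02, -4.52221923e-05]), 'ee_pos': array([ 567.15007616, -235.60407846,  161.02026859]), 'ee_rot': array([-1.79999119e+02, -8.09213200e-03,  5.25788151e+00]), 'force': array([-0.80755329,  0.20261488, -0.92094755]), 'torque': array([ 0.04759788, -0.01954149, -0.02879289]), 'gripper_force': 34.99851107597351, 'gripper_width': 11.863064778700258}
```

View pics/g4.png

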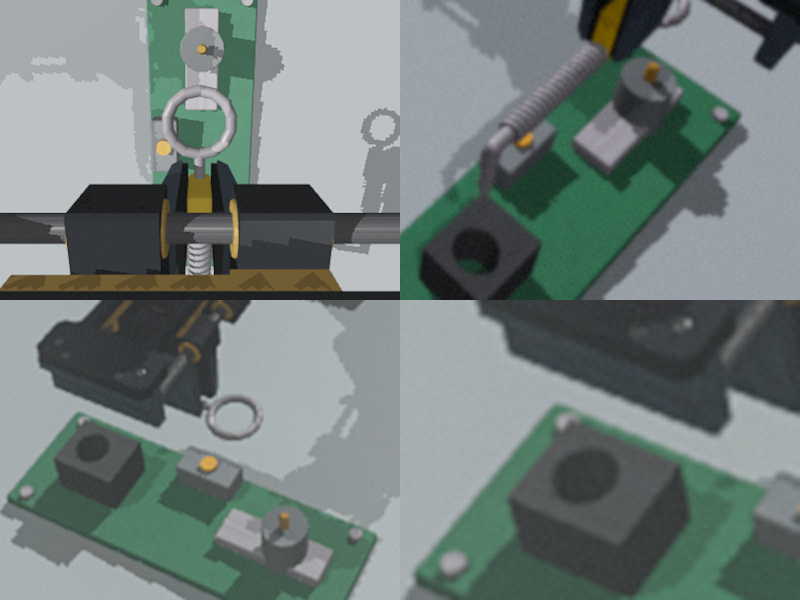

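The wrist view shows the post at (321,138) and the eye at (319,212), nearly aligned. The hole is at (196.5,333.5) in the scene view.

Run:
```python
from h import *
from scipy.spatial.transform import Rotation as R
W=env.camera_model("wrist");s=env.state();Rt=R.from_euler("xyz",s["ee_rot"],degrees=True)
f=lambda p:(p.round(1),Rt.inv().apply(p-s["ee_pos"]).round(1))
im=cv2.imread("pics/w4.png");h=cv2.cvtColor(im,cv2.COLOR_BGR2HSV)
g=cv2.inRange(h,(45,60,40),(85,255,255));ys,xs=np.nonzero(g[:,:]);
p=onz(W,321.3,138,66.5);e=onz(W,319,211.5,s["ee_pos"][2]-1)
print("post",*f(p));print("eye",*f(e))
for a in(5.2,):
    d=np.array([np.cos(np.radians(a)),np.sin(np.radians(a)),0]); hp=p-175*d; print("hole from post",*f(hp))
print("hole cams",*f(np.array([468.8,-245.8,48])))
# green bed edges per row -> direction at z~10
pts=[[],[]]
for v in range(95,180,6):
    r=np.nonzero(g[v])[0]
    if len(r)>20: pts[0].append(onz(W,r[0],v,10));pts[1].append(onz(W,r[-1],v,10))
for q in pts:
    q=np.array(q);k=np.polyfit(q[:,0],q[:,1],1);print("edge yaw",np.degrees(np.arctan(k[0])), np.abs(np.polyval(k,q[:,0])-q[:,1]).max())
```

```text
post [ 642.8 -229.7   66.5] [75.9  1.1 94.5]
eye [ 604.9 -231.4  160. ] [37.9 -0.7  1. ]
hole from post [ 468.6 -245.6   66.5] [-99.1   0.9  94.5]
hole cams [ 468.8 -245.8   48. ] [-98.9   1.1 113. ]
edge yaw 5.214992090236099 0.5587223462910913
edge yaw 5.17512030342045 0.39206393704591846
```

```bash
python3 -m jog '{"jaw":[5,5,5,5,5,5,5],"slide":[[0.12,0.05,0.4],[0,0,0.7],[0,0,0.7],[0,0,0.4],[0,0,0],[0,0,0],[0,0,0]],"spin":[0,0,0,0,0,0,0]}'
python3 -m jog '{"jaw":[5,5,5,5,5,5,5,5],"slide":[[0,0,0.15],[0,0,0.15],[0,0,0.15],[0,0,0.15],[0,0,0.13],[0,0,0],[0,0,0],[0,0,0]],"spin":[0,0,0,0,0,0,0,0]}'
python3 - <<'E'
from h import *
im,m=snap("wrist","pics/w5.png");b,n=snap("side","pics/s5.png"); a,_=snap("scene","pics/a5.png")
r=lambda x:cv2.resize(x[:,:,::-1],(400,300),interpolation=cv2.INTER_CUBIC)
g=np.vstack([np.hstack([r(im[90:390,120:520]),r(b[320:470,350:550])]),np.hstack([r(a[260:410,150:350]),r(b[370:445,370:470])])])
cv2.imwrite("pics/g5.png",g)
E
```

```text
time_s: 8.65
ee_pos: [571.6, -238.0, 95.9]
ee_rot: [179.9, -0.1, 5.2]
force: [1.1, -0.4, -0.7]
gripper_width: 11.9
gripper_force: 35.0
time_s: 9.45
ee_pos: [570.9, -237.7, 73.1]
ee_rot: [180.0, -0.0, 5.2]
force: [0.2, -0.6, -0.4]
gripper_width: 11.6
gripper_force: 35.0
```

View pics/g5.png

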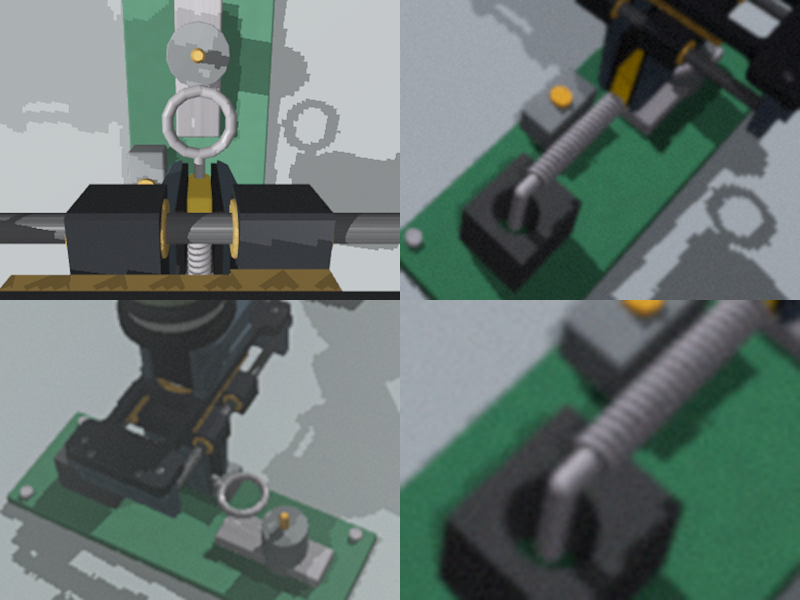

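The pin is in the hole, as the side close-up shows, and the eye (199,122) is in line with the post (197,56). Now I'll stretch 34 mm.

```bash
python3 -m jog '{"jaw":[5,5,5,5,5,5,5,5,5,5],"slide":[[0.12,-0.02,0],[0.17,0,0],[0.17,0,0],[0.17,0,0],[0.17,0,0],[0.17,0,0],[0.15,0,0],[0,0,0],[0,0,0],[0,0,0]],"spin":[0,0,0,0,0,0,0,0,0,0]}'
python3 - <<'E'
from h import *
im,m=snap("wrist","pics/w6.png");b,n=snap("side","pics/s6.png"); a,_=snap("scene","pics/a6.png")
r=lambda x:cv2.resize(x[:,:,::-1],(400,300),interpolation=cv2.INTER_CUBIC)
g=np.vstack([np.hstack([r(im[90:390,120:520]),r(b[320:470,350:550])]),np.hstack([r(a[335:410,240:340]),r(im[150:300,220:420])])])
cv2.imwrite("pics/g6.png",g)
E
```

```text
time_s: 10.6
ee_pos: [603.7, -234.0, 72.8]
ee_rot: [-180.0, 0.0, 5.2]
force: [-3.3, -1.2, -1.7]
gripper_width: 11.6
gripper_force: 35.0
```

View pics/g6.png

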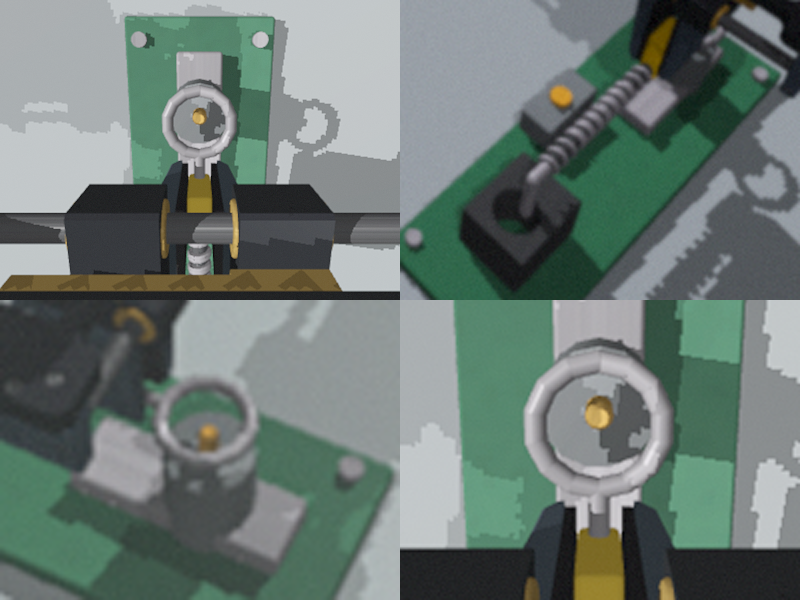

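The spring is stretched. The post (319.5,206) sits inside the bore, which is centred at (319,212). I'll nudge 1.5 mm forward and lower.

```bash
python3 -m jog '{"jaw":[5,5,5,5,5,5,5,5,5,5],"slide":[[0.05,0,0],[0,0,0.08],[0,0,0.1],[0,0,0.1],[0,0,0.1],[0,0,0.1],[0,0,0.06],[0,0,0],[0,0,0],[0,0,0]],"spin":[0,0,0,0,0,0,0,0,0,0]}'
```

```text
time_s: 11.75
ee_pos: [605.5, -233.8, 56.8]
ee_rot: [-180.0, 0.0, 5.2]
force: [-5.5, -0.2, 2.1]
gripper_width: 11.6
gripper_force: 35.0
```

Run:
```python
from h import *
im,m=snap("wrist","pics/w7.png");b,n=snap("side","pics/s7.png"); a,_=snap("scene","pics/a7.png")
r=lambda x:cv2.resize(x[:,:,::-1],(400,300),interpolation=cv2.INTER_CUBIC)
g=np.vstack([np.hstack([r(im[150:300,220:420]),r(b[320:470,350:550])]),np.hstack([r(a[335:410,240:340]),r(b[370:445,370:470])])])
cv2.imwrite("pics/g7.png",g)
```

```text
(no output)
```

View pics/g7.png

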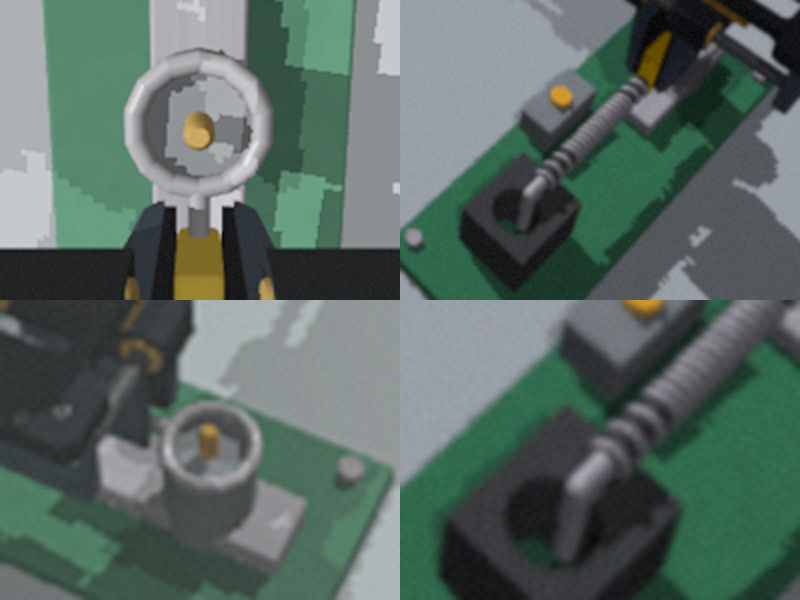

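The eye encircles the post on the shoulder and the pin is hooked. I'll ease back until the post takes the load, then release.

```bash
python3 -m jog '{"jaw":[5,5,5,5,5,5,5,5],"slide":[[-0.06,0,0.01],[-0.06,0,0],[-0.06,0,0],[-0.06,0,0],[-0.04,0,0],[0,0,0],[0,0,0],[0,0,0]],"spin":[0,0,0,0,0,0,0,0]}'
```

```text
time_s: 12.7
ee_pos: [597.5, -234.7, 56.8]
ee_rot: [180.0, -0.0, 5.2]
force: [-2.5, 0.5, 5.6]
gripper_width: 11.7
gripper_force: 35.0
```

```bash
python3 -m jog '{"jaw":[14,18,24,30,36,36,36,36],"slide":[[0,0,0],[0,0,0],[0,0,0],[0,0,0],[0,0,0],[0,0,0],[0,0,0],[0,0,0]],"spin":[0,0,0,0,0,0,0,0]}'
python3 -m jog '{"jaw":[36,36,36,36,36,36,36,36,36],"slide":[[0,0,-0.2],[0,0,-0.4],[0,0,-0.7],[0,0,-0.9],[0,0,-0.9],[0,0,-0.9],[0,0,-0.5],[0,0,0],[0,0,0]],"spin":[0,0,0,0,0,0,0,0,0]}'
python3 - <<'E'
from h import *
im,m=snap("wrist","pics/w8.png");b,n=snap("side","pics/s8.png"); a,_=snap("scene","pics/a8.png")
r=lambda x:cv2.resize(x[:,:,::-1],(400,300),interpolation=cv2.INTER_CUBIC)
g=np.vstack([np.hstack([r(im[90:390,120:520]),r(b[300:450,370:570])]),np.hstack([r(a[335:410,240:340]),r(b[370:445,370:470])])])
cv2.imwrite("pics/g8.png",g)
E
```

```text
time_s: 13.5
ee_pos: [597.3, -234.6, 56.5]
ee_rot: [180.0, -0.0, 5.2]
force: [0.3, 0.2, -0.8]
gripper_width: 36.0
gripper_force: 0.0
time_s: 14.4
ee_pos: [597.1, -234.6, 191.8]
ee_rot: [180.0, -0.0, 5.2]
force: [0.1, 0.3, -0.5]
gripper_width: 36.3
gripper_force: 0.0
```

View pics/g8.png

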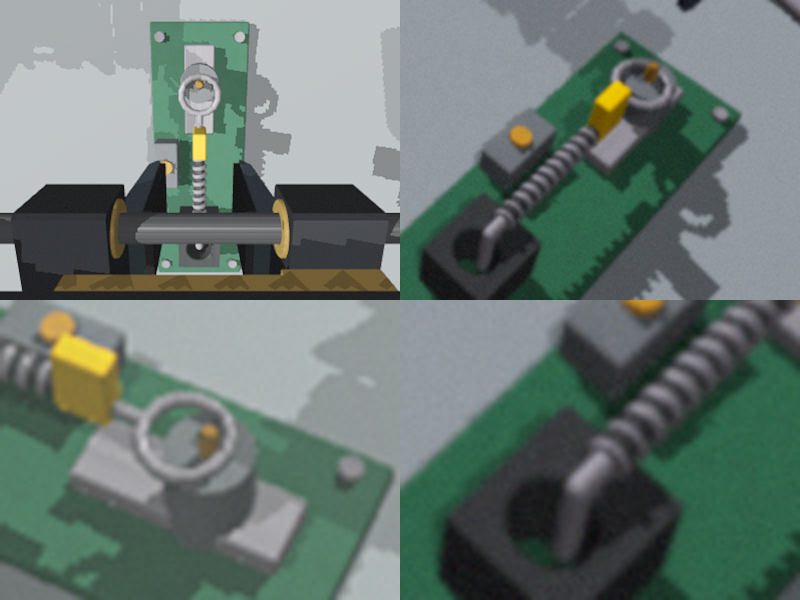

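The spring is stretched, with the pin against the hole wall and the eye pulled back against the post. I'll check the eye's height numerically.

Run:
```python
from h import *
A=env.camera_model("scene");B=env.camera_model("side");W=env.camera_model("wrist")
# ring centres: scene crop(186,434-300)/4 ; side crop (644-400,84)/2 ; wrist crop (200,97)
e=[(A,240+186/4,335+134/4),(B,370+244/2,300+85/2),(W,320,187)]
print("eye tri",tri(*[ray(*x) for x in e]),"A+B",tri(*[ray(*x) for x in e[:2]]))
for z in(52,55.5,60,65): print(z,[onz(*x,z)[:2].round(1).tolist() for x in e])
# predicted ring outline for seated pose at 55.5 for check
d=np.array([np.cos(.0908),np.sin(.0908),0]);c=np.array([642.8,-229.7,55.5])-9.5*d
for m,_,_ in e: print(np.round(proj(m,c),1))
print([x[1:] for x in e])
for k in("tabtop",):
    t=np.array([642.8,-229.7,0])-51.5*d;t[2]=83.5
    print("tab top pred",np.round(proj(A,t),1),np.round(proj(B,t),1))
```

```text
eye tri [ 631.7960753  -231.78480658   56.06201   ] A+B [ 633.52423541 -231.61868217   54.99253346]
52 [[632.4, -228.5], [635.2, -232.1], [628.7, -231.5]]
55.5 [[633.7, -230.3], [632.4, -233.2], [629.2, -231.5]]
60 [[635.4, -232.8], [629.0, -234.6], [629.8, -231.4]]
65 [[637.2, -235.4], [625.1, -236.2], [630.5, -231.3]]
[286.2 368.5]
[490.8 340.8]
[319.4 182.4]
[(286.5, 368.5), (492.0, 342.5), (320, 187)]
tab top pred [260.8 347.5] [476.9 346.2]
```

Eye height is about 55–56 mm, and the tab top is where the seated pose predicts, so the eye is down on the shoulder. Handing in.

```bash
python3 -c "
from workcell import env
print(env.job_done())"
```

```text
the job is handed in; nothing more can be done
None
```

The yellow-tabbed spring is stretched from the hole to the brass post, with its eye down on the grey shoulder and the gripper clear; I handed the job in at about 14.6 s, and no verdict came back.

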